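# Unlock and release the blank clamp, turn the grooved blank and clamp it again

### The job

The square wooden blank is clamped in the bench fixture with its groove hidden against the fixed jaw. Slide the safety catch fully aside, press the release button under the guard fully home without forcing it, then lift the blank out of the open jaws and stand it back between them a quarter turn round, so that the groove faces the robot's side of the fixture (the open long front edge). Finally push the sliding jaw shut so that it grips the blank, let go, and leave everything else on the bench where it is.

Things in the scene. Friction and masses are not known exactly. Their poses are not given: they have to be found in the camera images.
- fixture: bench fixture fixed to the table: steel base plate 160 (x) x 400 (y) x 12 thick; origin: centre of its underside, on the table. Its +y runs along its length, towards the jaws; -x is its front (robot's side). At the -y end (y -205 to -55) stands the grey release head with the button; a link housing 30 wide and 20 high runs along the plate from there to y = 30
- guard_edge (a point): middle of the lower front edge of the head's guard: a level grille of four 6 mm steel rods along y, 150 long, 11 apart, underside 148 above the table, reaching from here 57 back (+x), with thin end bars and rear posts; it bars a vertical approach to the button. Below it the panel slopes up away from the robot, normal leaning 32 deg from vertical to the fixture's -x; its front is open
- bed (a point): place where the blank stands: top of the base plate, 12 above the table, at x 0, y 100 of the fixture; axes as the fixture's. On its +y side the fixed jaw (70 wide in x, gripping face 22 from here, top 50 above the table), on its -y side the sliding jaw (60 wide in x, top also 50 above the table). Front and back are open
- catch_tab (a point): centre of the upright rib on the steel safety catch. The rib is 6 thick (y), 30 along the slope, and sticks out from 17 to 37 above the panel (this point is 27 above it, along the panel's normal). Site axes: z the panel's normal, y the fixture's y. The catch's plate, 44 along the slope x 40 (y), underneath it at 13 to 17 above the panel, covers the button
- catch (a joint): catch travel in m: 0 covers the button, 0.05 fully aside (towards the fixture's +y, at its end stop). Slides with about 3 N of friction and stays where it is left
- button_top (a point): centre of the release button's flat end face; black round button, 28 across, standing 10 proud of the panel. Site z: out of the panel along the button's axis (32 deg from vertical); y: the fixture's y. Moves with the button
- button (a joint): button travel in m along its axis: about 0 out (it can rise to -0.0025), 0.008 pressed fully home (hard stop). It takes about 14 N at first, falling to about 6 N near the end, then stays down by itself. It is linked to the sliding jaw: jaw = 2 x button; closing the jaw brings the button out again
- jaw (a joint): opening of the sliding jaw in m: 0 grips the 44 mm blank, 0.016 fully open (moved towards the fixture's -y, the slot then 60 wide). It stays open until pushed about 6 mm towards the blank with some 2 to 5 N, then springs shut by itself with about 3 to 5 N
- jaw_push (a point): middle of the top edge of the sliding jaw's back (-y) face, 50 above the table; the face below it is flat, 60 wide, 37 tall, and is pushed in the fixture's +y direction. Moves with the jaw
- blank_center (a point): centre (half-way up) of the loose wooden blank, 44 x 44 x 100 tall, about 0.13 kg, standing upright. Site axes: z up its length, x out of its grooved face. The groove, 12 wide and 8 deep, runs down the middle of that face from end to end. At the start x points along the fixture's +y (groove against the fixed jaw)
- groove (a point): centre of the grooved face of the blank: 22 out from blank_center along its x
- sanding_block: bystander: cork sanding block 60 x 100 x 30, lying in front of the fixture; origin under its centre
- offcut: bystander: pale wood offcut 30 x 70 x 22, lying in front of the fixture; origin under its centre
- spare_blank: bystander: wooden slat 44 x 130 x 28 lying behind the fixture; origin under its centre
- brush: bystander: bench brush lying at the left
- hammer: bystander: hammer lying at the right
- glue: bystander: white bottle, 60 across, 160 tall, at the right
- tape: bystander: empty cardboard tape core, 90 across, 30 tall, at the left
- screwdriver: bystander: screwdriver lying behind the fixture
Mind the look-alikes: they are no part of the job. What is shaped like the part that bears blank_center but turquoise is not meant.

How it is judged:
On the way, in this order (a step that is already met when the one before it is completed fails the run):
1. the safety catch is slid fully aside (at least 45 of its 50 mm) (value of joint catch above 0.045 m), for 0.1 s.
2. the release button is pressed home by the robot (at least 7 of its 8 mm), with the catch aside (value of joint button above 0.007 m and contact force between button_c0 and anything else above 0.5 N and value of joint catch above 0.04 m), for 0.05 s.
3. the blank is lifted out of the jaws (its underside above their tops) (z of blank_center in the frame of fixture above 0.102 m), for 0.1 s.
At the end, for the whole second after the job is handed in: The blank stands upright (within 3 deg) on the base plate, against the fixed jaw, at most 15 mm off the jaws' middle along the fixture's x, square to the jaws within 6 deg, its groove facing the fixture's front (-x); the sliding jaw is shut on it (jaw below 3 mm) (x of blank_center in the frame of fixture between -0.015 and 0.015 m and y of blank_center in the frame of fixture between 0.096 and 0.104 m and z of blank_center in the frame of fixture between 0.058 and 0.066 m and angle between blank_center's own z axis and vertical below 0.06 rad and angle between the x axis of blank_center and the x axis of fixture, either way round below 0.1 rad and value of joint jaw below 0.003 m and x of groove in the frame of fixture below -0.005 m); the robot touches nothing.
It fails at once if the release button is forced (more than 70 N) (contact force between button_c0 and anything else above 70 N).
It fails at once if a bystander is moved more than 30 mm (distance of any of sanding_block, offcut, spare_blank, brush, hammer, glue, tape, screwdriver from where it was at the start of the episode above 0.03 m).
It also fails if it takes over 67 s, if anything falls off the work surface, if the arm or the gripper's body presses on something with over 40 N, if the wrist force passes 120 N, or if a joint passes its speed limit or range.

### The arm

A 7-joint arm with a two-finger parallel gripper is mounted at the origin on the work surface. World frame = base frame: x ahead of the robot, y to its left, z up, the work surface at z = 0. Lengths are in m, angles in rad, forces in N, time in s.
With the tool pointing down it reaches from about 0.425 to 0.925 m from the base axis. Payload 6.8 kg.
Tool frame: the origin (TCP) lies at the very end of the fingers, on their centre line; the grasp point (between the pads) lies 19 mm behind it; z points along the fingers, y is the line along which they close (so a half turn about z gives the same grasp; the last joint's range is limited). The gripper opens to 85 mm and grips with 20 to 120 N. Pads are 22 mm wide; open, the fingers measure 114 mm over their backs; the gripper's body (76 mm by 85 mm) begins 54 mm behind the grasp point. The pads swing forward as they close: fully open they stand 13 mm farther back than shut.
Start: joints at [0.996, 0.477, 0.022, 1.555, -0.011, 1.109, -0.083], TCP at [0.304, -0.603, 0.231] pointing down, gripper open.
Joint ranges: [-2.96, 2.96], [-0.34, 2.1], [-1.41, 1.46], [0.24, 2.44], [-1.37, 4.51], [0.17, 1.92], [-2.96, 2.96]. Speed limits (rad/s): [2.39, 2.39, 3.14, 3.14, 3.14, 3.14, 3.14].

### API

Orientations are given as a rotation vector (axis times angle).
In Python, from bench import monitor, optics, r gives the robot as it stands.
- The arm moves only by the shell command python3 -m crank 'ROWS' [OPENING] [FORCE]. ROWS is JSON, a list of rows, each a list of 2 entries, a list of its own where there are three numbers: the shift along the tool's x, y, z in cm, then the turn, a rotation vector about the tool's x, y, z in rad. A call has 1 to 5 rows; each row shifts and turns the commanded pose from where the row before left it, along the tool's axes as they then stand; what a row does not reach is not made up. A row lasts 1/10 s, in which the tool goes at most 50 mm and 8.59 degrees, less where a joint would pass 70% of its speed; a pose out of reach is approached as far as the arm can. A call is refused whole if a number of a shift passes 5 or a number of a turn 0.15, either way. A call with a gripper value outside its range is refused whole. OPENING is the finger opening in cm, from 0 to 8.54, set as the call begins (- or left out, the last holds). The fingers move at their own pace and stop on an object; FORCE is the grip in N (left out, the last holds). Time passes only in rows, so rows that do not move let the fingers close. It gives the time, the measured TCP pose, the force, the opening and the grip force at its end, in the units of the state.
- monitor.get_obs(): the state, without advancing time (a new reading comes with each control period).
- optics.grab_frame(name): name is "side" or "top"; returns (picture, depth): 420x560x3 uint8, red, green, blue; 420x560 float32, m along the optical axis (not along the pixel's ray), 0 where there is no reading.
- optics.camera_model(name): a dict with "vertical_fov" (degrees; the focal length in pixels is half the picture's height over the tangent of half this angle, whatever the lens; pixels are square), "cx", "cy" (the principal point, pixels), "D" ([k1, k2, p1, p2, k3] as OpenCV has them; the pictures are not rectified), "R" (3x3) and "t" (3): a world point X has camera coordinates R X + t. Camera axes: x right, y down, z forward; pixel columns grow to the right and rows downward; lengths in m; the calibration is good to about 2 mm. A picture is of the moment at which its call begins. camera_model takes no time and is no camera call.
- r.hand_in(): hands the job in; it is judged then, once.
The state is a dict: "clock": time; "joints": joint angles; "qvel": joint speeds; "tau": joint torques, N m; "tcp_pos": TCP position; "orientation": TCP orientation; "contact_force": force on the tool from outside, world axes, zero at the start; "moment": the same for the moment, N m; "grip_width": finger opening in m; "gripper_force": force on a finger pad.
Only numpy, scipy, OpenCV 4.12 (cv2) and the standard library are available. Lean on these libraries where they do the work, as an engineer would, in place of code of your own. Each camera call takes 0.05 s, during which the arm holds its last target. There are 200 camera calls.

## Working session

There is one attempt and no reset: what is moved stays moved. The work goes in short steps, Python scripts to look and compute and a shell command to move; the robot and the scene stay as the last step left them, time stands still between calls to the robot, and variables do not carry over. Pictures are saved under pics/ and viewed, at most 10 in all, crops included, and the job is handed in when it is done.

```bash
mkdir -p pics; ls
python3 - <<'E'
from bench import monitor, optics, r
import cv2
print(monitor.get_obs())
for n in("side","top"):
    p,d=optics.grab_frame(n); cv2.imwrite(f"pics/{n}0.png",p[:,:,::-1]); 
    import numpy as np; np.save(f"pics/{n}0d.npy",d)
    print(n,optics.camera_model(n),(d>0).mean())
E
```

```text
pics
{'clock': 0.0, 'joints': array([ 0.99588493,  0.47778445,  0.02234452,  1.55649756, -0.01150219,
        1.10927533, -0.08308524]), 'qvel': array([-0.00042039, -0.00090385, -0.00024004, -0.00085817,  0.00049759,
       -0.00042095, -0.00049601]), 'tau': array([ 5.93978548e-04, -5.96446717e+01,  1.60772625e+00, -2.81191832e+01,
        1.23289702e-02,  9.34902637e-03, -1.22522715e-04]), 'tcp_pos': array([ 0.30348691, -0.60224531,  0.23031683]), 'orientation': array([-3.05469240e+00, -7.26267937e-01,  8.73911146e-04]), 'contact_force': array([-0.16513317, -0.32069183,  1.29595911]), 'moment': array([-0.03925453, -0.01172012,  0.02467603]), 'gripper_force': 0.0, 'grip_width': 0.08571216213712878}
side {'vertical_fov': 42.75086115831954, 'cx': 281.3664061291361, 'cy': 208.90697331635658, 'D': array([-0.18894454,  0.        ,  0.        ,  0.        ,  0.        ]), 'R': array([[-8.67783871e-01, -4.96941697e-01, -3.19751521e-04],
       [-3.78340991e-01,  6.61094426e-01, -6.47929205e-01],
       [ 3.22194424e-01, -5.62141539e-01, -7.61700495e-01]]), 't': array([0.48279716, 0.30525544, 1.56806002])} 0.9961054421768708
top {'vertical_fov': 43.01029958310265, 'cx': 280.76224103704743, 'cy': 212.32722990478933, 'D': array([-0.0144687,  0.       ,  0.       ,  0.       ,  0.       ]), 'R': array([[ 0.01342417, -0.99984376,  0.01150001],
       [-0.99109248, -0.01482891, -0.1323473 ],
       [ 0.13249715, -0.00962092, -0.99113669]]), 't': array([-0.03836988,  0.55622316,  1.46447407])} 0.9960671768707483
```

View pics/side0.png

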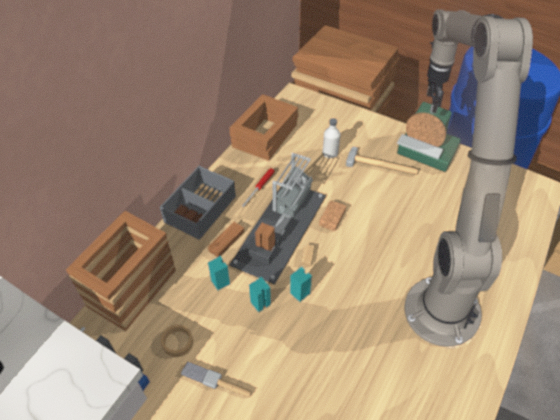

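View pics/top0.png

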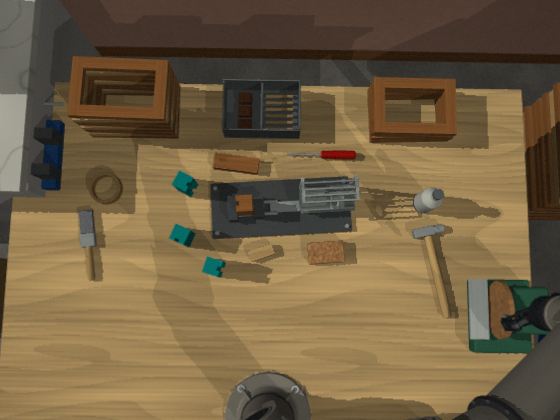

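Candidates: the wooden blank in the fixture at top (243,205) / side (265,237). Look-alikes are the turquoise ones at top (184,183), (181,235), (213,266), plus the slat at (236,163). I choose the one in the fixture. Next I measure the fixture and check it in a close crop.

```bash
cat > h.py <<'E'
import numpy as np, cv2
from scipy.spatial.transform import Rotation as Ro
from bench import monitor, optics, r
def cam(n):
    m=optics.camera_model(n); f=210/np.tan(np.radians(m["vertical_fov"]/2))
    return np.array([[f,0,m["cx"]],[0,f,m["cy"]],[0,0,1]]),m["D"],m["R"],m["t"]
def proj(n,X):
    K,D,R,t=cam(n); return cv2.projectPoints(np.atleast_2d(np.float64(X)),cv2.Rodrigues(R)[0],t,K,D)[0][:,0]
def rays(n,uv):
    K,D,R,t=cam(n); q=cv2.undistortPoints(np.float64(uv).reshape(-1,1,2),K,D)[:,0]
    return -R.T@t, np.c_[q,np.ones(len(q))]@R
def onz(n,uv,z):
    c,d=rays(n,uv); return c+d*((z-c[2])/d[:,2:])
def cloud(n,d):
    v,u=np.mgrid[0:420,0:560]; c,e=rays(n,np.c_[u.ravel(),v.ravel()]); return (c+e*d.reshape(-1,1)).reshape(420,560,3)
def grab(n):
    p,d=optics.grab_frame(n); return p,d
E
python3 - <<'E'
from h import *
for n in("top","side"):
    p=cv2.imread(f"pics/{n}0.png"); d=np.load(f"pics/{n}0d.npy"); P=cloud(n,d)
    hsv=cv2.cvtColor(p,cv2.COLOR_BGR2HSV)
    x0,x1,y0,y1=(195,370,165,250) if n=="top" else (220,335,140,285)
    m=np.zeros((420,560),bool); m[y0:y1,x0:x1]=1
    pl=m&(hsv[...,2]<85)&(P[...,2]>.004)&(P[...,2]<.02)
    print(n,"table z",np.median(P[270:280,150:160 ,2]),"plate z",np.median(P[pl][:,2]),pl.sum())
    # contour of low-saturation raised area at plate level
    c=max(cv2.findContours(cv2.morphologyEx((m&(hsv[...,1]<90)&(hsv[...,2]<110)).astype(np.uint8),cv2.MORPH_CLOSE,np.ones((3,3))),cv2.RETR_EXTERNAL,cv2.CHAIN_APPROX_NONE)[0],key=cv2.contourArea)
    q=onz(n,P[pl][:,:2]*0+np.argwhere(pl)[:,::-1],.012)[:,:2].astype(np.float32)
    rc=cv2.minAreaRect(q*1000); print(rc)
    hi=m&(P[...,2]>.10)&(P[...,2]<.125)&(hsv[...,1]>90)
    print("blank top",hi.sum(),P[hi].mean(0) if hi.any() else 0, cv2.minAreaRect((P[hi][:,:2]*1000).astype(np.float32)) if hi.any() else 0)
    crop=cv2.resize(p[y0:y1,x0:x1],None,fx=4.0,fy=4.0,interpolation=cv2.INTER_CUBIC); cv2.imwrite(f"pics/{n}c.png",crop); print(crop.shape)
E
```

```text
top table z -0.00033455255804692996 plate z 0.011420261227325534 4894
((589.1448974609375, -7.2221527099609375), (224.5918426513672, 439.9701843261719), 5.170302867889404)
blank top 266 [0.57067454 0.06989969 0.11123276] ((570.800537109375, 70.91793823242188), (45.01702117919922, 43.755043029785156), 4.667130947113037)
(340, 700, 3)
side table z 0.08294041174139066 plate z 0.01218778066287518 1025
((646.9501342773438, -16.920379638671875), (294.9268798828125, 398.1568298339844), 4.308533668518066)
blank top 341 [0.52801002 0.12201716 0.10743844] ((666.2291870117188, 24.00628662109375), (245.49819946289062, 614.7608642578125), 43.67780303955078)
(580, 460, 3)
```

View pics/topc.png

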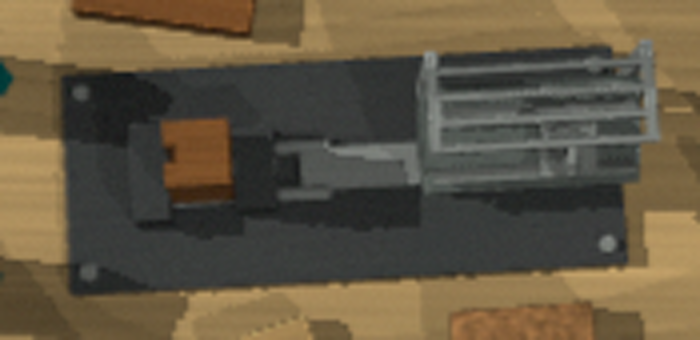

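View pics/sidec.png

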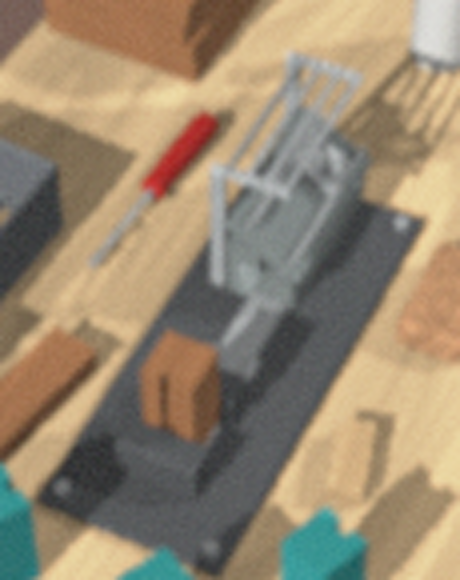

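```bash
cat >> h.py <<'E'
def fixfit(z=.012):
    c=np.array([[65,75],[70,293],[627,266]])
    W=onz("top",(c+.5)/4-.5+[195,165],z); return W
def FX(): # R,t of fixture
    W=fixfit(); b=np.array([.0,.1])
    y=W[1]-W[2]; a=np.arctan2(-y[0],y[1])
    R=Ro.from_euler('z',a).as_matrix()
    loc=np.array([[80,200],[-80,200],[-80,-200]])
    t=(W[:,:2]-loc@R[:2,:2].T)
    return R,t,a
E
python3 - <<'E'
from h import *
W=fixfit(); R,t,a=FX(); 
loc=np.array([[.08,.2],[-.08,.2],[-.08,-.2]]); y=W[1]-W[2]
print(W,np.linalg.norm(W[0]-W[1]),np.linalg.norm(y),np.degrees(a)); t=W[:,:2]-loc@R[:2,:2].T; print(t)
print("from blank",np.array([.5708,.0709])-R[:2,:2]@[0,.1])
t=np.r_[t.mean(0),0]
# refine using screws? now clouds in head
for n in("top","side"):
    d=np.load(f"pics/{n}0d.npy"); F=(cloud(n,d)-t)@R
    m=(abs(F[...,0])<.09)&(F[...,1]>-.22)&(F[...,1]<-.04)&(F[...,2]>.02)&(F[...,2]<.2)
    q=F[m]; nrm=np.array([-np.sin(np.radians(32)),0,np.cos(np.radians(32))])
    s=q@nrm
    print(n,len(q)); h,e=np.histogram(s,np.arange(.04,.18,.004)); print([(round(x,3),int(k)) for x,k in zip(e,h)])
    np.save(f"pics/{n}F.npy",F)
    # yaw-robust blank: 
    b=(abs(F[...,0])<.04)&(abs(F[...,1]-.1)<.04)&(F[...,2]>.104)&(F[...,2]<.12); print("blank",F[b].min(0),F[b].max(0),F[b].mean(0))
    for nm,lo,hi in(("jaws",.045,.055),):
        b=(abs(F[...,0])<.05)&(F[...,1]>.03)&(F[...,1]<.16)&(F[...,2]>lo)&(F[...,2]<hi); print(nm,np.percentile(F[b],[2,98],axis=0))
    g=(F[...,2]>.144)&(F[...,2]<.162)&(F[...,1]<-.02)&(F[...,1]>-.23)&(abs(F[...,0])<.1); print("guard",g.sum(),np.percentile(F[g],[1,50,99],axis=0))
E
```

```text
[[ 0.64125536  0.17185818  0.012     ]
 [ 0.48387521  0.16346161  0.012     ]
 [ 0.50892217 -0.23317149  0.012     ]] 0.15760397469519893 0.39742315802631156 3.6133697836684155
[[ 0.57401908 -0.0327861 ]
 [ 0.57632086 -0.03109893]
 [ 0.57615846 -0.02852721]]
from blank [ 0.57710234 -0.0289012 ]
top 1790
[(np.float64(0.04), 4), (np.float64(0.044), 2), (np.float64(0.048), 10), (np.float64(0.052), 33), (np.float64(0.056), 167), (np.float64(0.06), 354), (np.float64(0.064), 175), (np.float64(0.068), 84), (np.float64(0.072), 107), (np.float64(0.076), 89), (np.float64(0.08), 45), (np.float64(0.084), 7), (np.float64(0.088), 7), (np.float64(0.092), 5), (np.float64(0.096), 13), (np.float64(0.1), 27), (np.float64(0.104), 75), (np.float64(0.108), 69), (np.float64(0.112), 79), (np.float64(0.116), 62), (np.float64(0.12), 60), (np.float64(0.124), 88), (np.float64(0.128), 57), (np.float64(0.132), 81), (np.float64(0.136), 33), (np.float64(0.14), 2), (np.float64(0.144), 0), (np.float64(0.148), 0), (np.float64(0.152), 0), (np.float64(0.156), 0), (np.float64(0.16), 0), (np.float64(0.164), 0), (np.float6
[... 836 characters left out ...]
.112), 49), (np.float64(0.116), 37), (np.float64(0.12), 37), (np.float64(0.124), 35), (np.float64(0.128), 32), (np.float64(0.132), 35), (np.float64(0.136), 16), (np.float64(0.14), 1), (np.float64(0.144), 0), (np.float64(0.148), 0), (np.float64(0.152), 0), (np.float64(0.156), 0), (np.float64(0.16), 0), (np.float64(0.164), 0), (np.float64(0.168), 0), (np.float64(0.172), 0)]
blank [-0.01827423  0.07561758  0.10462166] [0.02783536 0.12746823 0.11824796] [0.00471277 0.10331221 0.11171995]
jaws [[-0.03088299  0.05395571  0.04547203]
 [ 0.03495364  0.15372331  0.05452874]]
guard 337 [[-0.00995196 -0.19897869  0.14561304]
 [ 0.02340565 -0.11998634  0.15337458]
 [ 0.05653365 -0.05141782  0.16055544]]
```

Run:
```python
from h import *
a=np.radians(32)
for n,off in(("top",[.0018,.0012,0]),("side",[.004,.0035,0])):
    F=np.load(f"pics/{n}F.npy")-off
    u=F[...,0]*np.cos(a)+F[...,2]*np.sin(a); s=-F[...,0]*np.sin(a)+F[...,2]*np.cos(a); y=F[...,1]
    m=(abs(F[...,0])<.08)&(y>-.2)&(y<-.055)&(F[...,2]>.02)&(F[...,2]<.2)&(F[...,2]<.143)
    pm=m&(abs(s-.061)<.006)&(y>-.1); print(n,"panel s",np.median(s[pm]),"u",np.percentile(u[pm],[2,98]),"front x",np.percentile(F[pm][:,0],[2,98]))
    q=np.c_[y[m],u[m],s[m]]; q=q[(q[:,2]>.045)&(q[:,2]<.11)]
    # grid of s over (y,u), 8mm cells
    print("u cols",np.arange(-.02,.12,.012).round(3))
    for yy in np.arange(-.2,-.055,.008):
        row=[]
        for uu in np.arange(-.02,.12,.012):
            k=(abs(q[:,0]-yy-.004)<.004)&(abs(q[:,1]-uu-.006)<.006); row.append(f"{np.median(q[k,2])*1000:4.0f}" if k.sum()>1 else "   .")
        print(f"{yy:.3f}"," ".join(row))
```

```text
top panel s 0.0629093188134295 u [0.00670641 0.08439663] front x [-0.02709417  0.040447  ]
u cols [-0.02  -0.008  0.004  0.016  0.028  0.04   0.052  0.064  0.076  0.088
  0.1    0.112]
-0.200    .    .   63   68   62   63   66   69   60   67   75   85
-0.192    .    .   62   69   63   64   61   66   59    .    .    .
-0.184    .    .   65   71   63   63   64   70   62    .    .    .
-0.176    .    .   62   73   78   65   77   69   56    .    .    .
-0.168    .    .   63   77   78   82   80   69   64    .    .    .
-0.160    .    .   64   77   85  102   81   67   62    .    .    .
-0.152    .    .   63   79   86   82   82   68   59    .    .    .
-0.144    .    .   64   79   79   80   81   67   59    .    .    .
-0.136    .    .   63   72   65   64   75   68   60    .    .    .
-0.128    .    .   63   69   65   64   63   68   59    .    .    .
-0.120    .    .   64   72   63   62   61   69   58    .    .    .
-0.112    .    .   64   70   63   64   63   68   64    .    .    .
-0.104    .    .   61   70   65   63   65   66   62    .    .    .
-0.096    .    .   63   69   64   63   65   
[... 1116 characters left out ...]
   65   77   63    .    .    .
-0.128    .    .   62   74   60   64   67   68   60    .    .    .
-0.120    .    .   67   69   63   65   60   78   65    .    .    .
-0.112    .    .   65   70   64   64   63   77    .    .    .    .
-0.104    .    .   64   67   64   65   62   63   60    .    .    .
-0.096    .    .   62   75   63   65   64   67   64    .    .    .
-0.088    .    .   62   66   64   64   63   68   63    .    .    .
-0.080    .    .   61   71   64   64   63   67   63    .    .    .
-0.072    .    .   65   68   64   63   63   67   62    .    .    .
-0.064    .    .   61   58   58   62   59   62   61   64   86   92
-0.056    .    .    .    .    .   55    .    .   55   51   81    .
```

```bash
cat >> h.py <<'E'
YAW=np.radians(3.6); T0=np.array([.578,-.029,0]); RF=Ro.from_euler('z',YAW).as_matrix()
A=np.radians(32)
def us(u,y,s): return np.array([u*np.cos(A)-s*np.sin(A),y,u*np.sin(A)+s*np.cos(A)])
def W(f): return T0+RF@np.asarray(f)
def ori(tilt,spin=0): # tool x ~ fixture x (spin about vertical), z down, tilted to +x
    return Ro.from_matrix(RF)*Ro.from_euler('z',spin,degrees=True)*Ro.from_euler('x',np.pi)*Ro.from_euler('y',tilt,degrees=True)
def go(f,tilt,spin=0):
    o=monitor.get_obs(); Rc=Ro.from_rotvec(o["orientation"]); Rt=ori(tilt,spin)
    print("t",round(o["clock"],2),"here(fix)",(RF.T@(o["tcp_pos"]-T0)).round(4),"F",(RF.T@o["contact_force"]).round(1))
    print("goal world",W(f).round(4),"shift cm (tool)",(Rc.inv().apply(W(f)-o["tcp_pos"])*100).round(2),"turn",(Rc.inv()*Rt).as_rotvec().round(3), "shift in goal axes",(Rt.inv().apply(W(f)-o["tcp_pos"])*100).round(2))
E
python3 - <<'E'
from h import *
print("glue",onz("top",[[425,202]],.1))
go(us(.046-.1*np.sin(np.radians(13)),-.182,.086+.1),45)
E
```

```text
glue [[ 0.58248534 -0.421372    0.1       ]]
t 0.1 here(fix) [-0.31   -0.5549  0.2304] F [ 0.1 -0.7 -0.6]
goal world [ 0.511  -0.2156  0.1702] shift cm (tool) [ 35.93 -25.19   6.06] turn [-0.16   0.775  0.382] shift in goal axes [ 12.1  -37.29  20.62]
```

```bash
python3 -m crank '[[[0,-5,0],[0,0,0.135]],[[0,-5,0],[0,0,0.135]],[[0,-5,0],[0,0,0.135]],[[0,-5,-1],[0,0.13,0]],[[0,-5,-1],[0,0.13,0]]]' 0 40; python3 -m crank '[[[0,-5,0],[0,0.13,0]],[[0,-5,0],[0,0.13,0]],[[0,0,0],[0,0.13,0]],[[0,0,0],[0,0.13,0]],[[0,0,0],[0,0,0]]]'
python3 - <<'E'
from h import *
go(us(.046-.1*np.sin(np.radians(13)),-.182,.086+.1),45)
E
```

```text
clock: 0.6
tcp_pos: [0.2488, -0.3618, 0.2509]
orientation: [-3.105, -0.099, -0.413]
contact_force: [-0.2, 0.1, 1.0]
grip_width: 0.0124
gripper_force: 0.0
clock: 1.1
tcp_pos: [0.2369, -0.261, 0.2474]
orientation: [-2.97, -0.087, -0.925]
contact_force: [-0.4, -1.2, 0.2]
grip_width: -0.0002
gripper_force: 0.0
t 1.1 here(fix) [-0.355  -0.2101  0.2474] F [-0.5 -1.2  0.2]
goal world [ 0.511  -0.2156  0.1702] shift cm (tool) [18.33 -2.74 22.08] turn [-0.009  0.181 -0.008] shift in goal axes [14.08 -2.81 25.  ]
```

```bash
python3 -m crank '[[[4,-0.5,4],[0,0.1,0]],[[4,-0.6,4],[0,0.08,0]],[[3,-0.6,4],[0,0,0]],[[3,-0.6,4],[0,0,0]],[[1.5,-0.5,4],[0,0,0]]]' ; python3 -m crank '[[[0,0,3],[0,0,0]],[[0,0,0],[0,0,0]]]';  python3 - <<'E'
from h import *
go(us(.046-.05*np.sin(np.radians(13)),-.182,.086+.05),45)
E
```

```text
clock: 1.6
tcp_pos: [0.4159, -0.2266, 0.1934]
orientation: [-2.935, -0.104, -1.029]
contact_force: [-0.2, -1.5, -0.4]
grip_width: 0.0001
gripper_force: 0.0
clock: 1.8
tcp_pos: [0.4335, -0.2213, 0.1667]
orientation: [-2.925, -0.108, -1.022]
contact_force: [-0.2, 1.2, 0.1]
grip_width: -0.0001
gripper_force: 0.0
t 1.8 here(fix) [-0.1563 -0.1828  0.1667] F [-0.2  1.2  0.1]
goal world [ 0.5469 -0.2133  0.1338] shift cm (tool) [6.84 0.16 9.66] turn [-0.023  0.113  0.002] shift in goal axes [ 5.71 -0.08 10.37]
```

```bash
python3 -m crank '[[[1.2,0,2],[-0.01,0.06,0]],[[1.2,0,2],[-0.01,0.05,0]],[[1.2,0,2],[0,0,0]],[[1.2,0,2],[0,0,0]],[[1,0,2.2],[0,0,0]]]' ; python3 -m crank '[[[0,0,0],[0,0,0]],[[0,0,0],[0,0,0]]]';  python3 - <<'E'
from h import *
go(us(.046,-.182,.086),45)
p,d=grab("side"); x=proj("side",monitor.get_obs()["tcp_pos"])[0].astype(int); print(x)
a=p[130:270,200:350]; b=grab("top")[0][140:250,260:410]
z=lambda q:cv2.resize(q,(600,int(600*q.shape[0]/q.shape[1])),interpolation=cv2.INTER_CUBIC)
cv2.imwrite("pics/s1.png",z(a)[:,:,::-1]); cv2.imwrite("pics/t1.png",z(b)[:,:,::-1])
E
```

```text
clock: 2.3
tcp_pos: [0.5351, -0.2378, 0.1719]
orientation: [-2.873, -0.118, -1.107]
contact_force: [-0.3, 0.0, -0.7]
grip_width: 0.0001
gripper_force: 0.0
clock: 2.5
tcp_pos: [0.5347, -0.2362, 0.1715]
orientation: [-2.872, -0.122, -1.106]
contact_force: [-0.2, -0.9, 0.1]
grip_width: -0.0001
gripper_force: 0.0
t 2.5 here(fix) [-0.0562 -0.2041  0.1715] F [-0.2 -0.9  0.1]
goal world [ 0.5829 -0.2111  0.0973] shift cm (tool) [-1.29 -1.83  8.92] turn [-0.044  0.049  0.004] shift in goal axes [-1.74 -2.21  8.76]
[323 158]
```

View pics/s1.png

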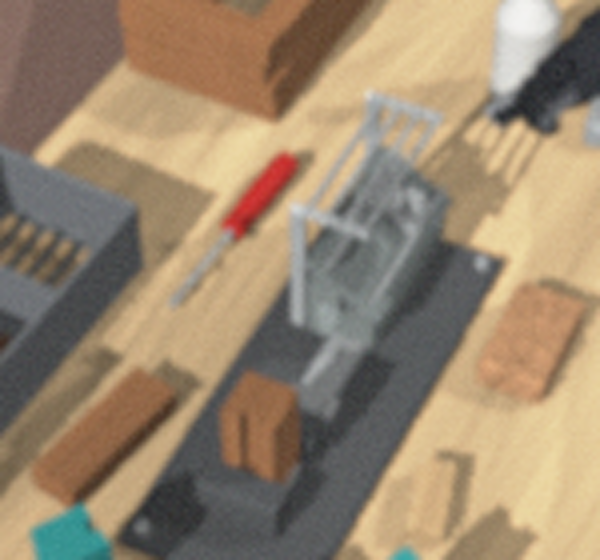

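```bash
python3 -c "
from h import *
print(monitor.get_obs()['joints'].round(3))"; python3 -m crank '[[[0,0,0],[-0.03,0,0]],[[0,-1,0.5],[0,0,0]],[[0,-1,0.5],[0,0,0]]]';python3 - <<'E'
from h import *
print(monitor.get_obs()['joints'].round(3))
go(us(.046,-.182,.086),45)
E
```

```text
[ 1.251  0.384 -0.812  2.24  -1.365  0.171  0.385]
clock: 2.9
tcp_pos: [0.5376, -0.2242, 0.1769]
orientation: [-2.895, -0.109, -1.086]
contact_force: [-0.0, 0.4, -0.6]
grip_width: -0.0
gripper_force: 0.0
[ 1.15   0.334 -0.74   2.247 -1.365  0.17   0.323]
t 2.9 here(fix) [-0.0525 -0.1923  0.1769] F [ 0.   0.4 -0.6]
goal world [ 0.5829 -0.2111  0.0973] shift cm (tool) [-1.77 -0.78  9.04] turn [-0.028  0.067  0.001] shift in goal axes [-2.38 -1.03  8.88]
```

```bash
python3 -m crank '[[[0,0,-4],[0,-0.15,0]],[[0,0,-4],[0,-0.15,0]],[[0,0,-2],[0,-0.15,0]],[[0,0,0],[-0.1,-0.15,0]],[[0,0,0],[-0.12,-0.05,0]]]' >/dev/null; python3 -m crank '[[[0,0,0],[-0.13,0,0]],[[0,0,0],[-0.13,0,0]],[[0,0,0],[0,0,0]]]';python3 - <<'E'
from h import *
print(monitor.get_obs()['joints'].round(3))
go(us(.046,-.182,.2),45)
E
```

```text
clock: 3.7
tcp_pos: [0.5198, -0.2133, 0.186]
orientation: [2.911, 0.091, 0.668]
contact_force: [-0.6, 0.7, 0.5]
grip_width: -0.0003
gripper_force: 0.0
[ 0.13   0.156  0.155  2.24  -0.05   0.272 -1.187]
t 3.7 here(fix) [-0.0696 -0.1803  0.186 ] F [-0.6  0.7  0.5]
goal world [ 0.5226 -0.2148  0.194 ] shift cm (tool) [ 0.57  0.28 -0.57] turn [0.156 0.338 0.064] shift in goal axes [ 0.75  0.17 -0.37]
```

```bash
python3 -m crank '[[[0,0,-1],[-0.13,0,0]],[[0,0,-1],[-0.13,0,0]],[[0,0,0],[0,0.1,0]],[[0,0,0],[0,0.1,0]],[[0,0,0],[0,0.1,0]]]' >/dev/null; python3 -m crank '[[[0,0,0],[0,0.1,0]],[[0,0,0],[0,0,0]]]';python3 - <<'E'
from h import *
print(monitor.get_obs()['joints'].round(3))
go(us(.046,-.182,.2),45)
E
```

```text
clock: 4.4
tcp_pos: [0.5029, -0.2387, 0.1805]
orientation: [2.749, 0.047, 0.735]
contact_force: [-0.3, -0.2, 0.5]
grip_width: -0.0
gripper_force: 0.0
[ 0.437  0.153 -0.207  2.325  1.144  0.197 -2.377]
t 4.4 here(fix) [-0.0881 -0.2046  0.1805] F [-0.3 -0.2  0.5]
goal world [ 0.5226 -0.2148  0.194 ] shift cm (tool) [ 2.62 -1.98 -0.8 ] turn [0.3   0.27  0.094] shift in goal axes [ 2.45 -2.26  0.54]
```

```bash
for i in 1; do python3 -m crank '[[[0,0,-1],[0,0,0.15]],[[0,0,-1],[0,0,0.15]],[[0,0,0],[0,0,0.15]],[[0,0,0],[0,0,0.15]],[[0,0,0],[0,0,0.15]]]'; done ;python3 - <<'E'
from h import *
print(monitor.get_obs()['joints'].round(3))
E
```

```text
clock: 4.9
tcp_pos: [0.4952, -0.2313, 0.198]
orientation: [2.737, -1.031, 0.895]
contact_force: [-0.9, -0.4, 0.5]
grip_width: 0.0002
gripper_force: 0.0
[ 0.387  0.099 -0.163  2.332  0.924  0.21  -2.923]
```

```bash
R='x'; python3 -m crank '[[[0,0,0],[0,0,-0.15]],[[0,0,0],[0,0,-0.15]],[[0,0,0],[0,0,-0.15]],[[0,0,0],[0,0,-0.15]],[[0,0,0],[0,0,-0.15]]]' >/dev/null
python3 -m crank '[[[0,0,0],[0,0,-0.15]],[[0,0,0],[0,0,-0.15]],[[0,0,0],[0,0,-0.15]],[[0,0,0],[0,0,-0.15]],[[0,0,0],[0,0,-0.15]]]' >/dev/null
python3 -m crank '[[[0,0,0],[0,0,-0.15]],[[0,0,0],[0,0,-0.15]],[[0,0,0],[0,0,-0.15]],[[0,0,0],[0,0,-0.15]],[[0,0,0],[0,0,-0.15]]]' >/dev/null
python3 -m crank '[[[0,0,0],[0,0,-0.15]],[[0,0,0],[0,0,-0.15]],[[0,0,0],[0,0,-0.15]],[[0,0,0],[0,0,-0.15]],[[0,0,0],[0,0,-0.15]]]' >/dev/null
python3 -m crank '[[[0,0,0],[0,0,-0.15]],[[0,0,0],[0,0,-0.15]],[[0,0,0],[0,0,-0.15]],[[0,0,0],[0,0,-0.15]],[[0,0,0],[0,0,-0.15]]]' ;python3 - <<'E'
from h import *
print(monitor.get_obs()['joints'].round(3))
go(us(.046,-.182,.2),-45,180)
E
```

```text
clock: 7.4
tcp_pos: [0.4951, -0.2312, 0.1977]
orientation: [0.128, 2.578, -0.348]
contact_force: [0.2, 0.3, -0.3]
grip_width: -0.0
gripper_force: 0.0
[ 0.779  0.132 -0.574  2.31   1.038  0.259  0.747]
t 7.4 here(fix) [-0.0955 -0.1966  0.1977] F [ 0.2  0.3 -0.3]
goal world [ 0.5226 -0.2148  0.194 ] shift cm (tool) [-2.12  2.1   1.23] turn [-0.314 -0.248 -0.038] shift in goal axes [-1.75  1.46  2.28]
```

Now tilt forward first (−y), then take out the sideways lean.

```bash
python3 -m crank '[[[-0.5,0.5,0],[0,-0.13,0]],[[-0.5,0.5,0],[0,-0.12,0]],[[-0.5,0.5,0],[-0.1,-0.04,0]],[[0,0,1],[-0.1,-0.04,0]],[[0,0,1],[-0.1,0,0]]]' ;python3 -m crank '[[[0,0,0],[0,0,0]],[[0,0,0],[0,0,0]]]' >/dev/null;python3 - <<'E'
from h import *
print(monitor.get_obs()['joints'].round(3))
go(us(.046,-.182,.2),-45,180)
E
```

```text
clock: 7.9
tcp_pos: [0.5009, -0.2396, 0.18]
orientation: [0.065, 2.525, -0.221]
contact_force: [-0.4, -0.2, -1.5]
grip_width: -0.0003
gripper_force: 0.0
[ 1.237  0.268 -0.964  2.307  1.376  0.188  0.563]
t 8.1 here(fix) [-0.0903 -0.2066  0.1798] F [ 0.2  0.7 -0.9]
goal world [ 0.5226 -0.2148  0.194 ] shift cm (tool) [-2.58  2.58 -0.38] turn [-0.217 -0.181 -0.036] shift in goal axes [-2.65  2.46  0.64]
```

```bash
for k in 1 2; do python3 -m crank '[[[0,0,0],[0,-0.06,0]],[[0,0,0],[0,-0.06,0]],[[0,0,0],[0,-0.06,0]],[[0,0,0],[0,-0.06,0]],[[0,0,0],[0,-0.06,0]]]' >/dev/null
python3 - <<'E'
from h import *
print(monitor.get_obs()['joints'].round(3))
go(us(.046,-.182,.2),-45,180)
E
done
```

```text
[ 1.587  0.549 -1.354  2.429  2.333  0.455 -0.176]
t 8.6 here(fix) [-0.0919 -0.2067  0.1767] F [-0.3 -0.1 -0.9]
goal world [ 0.5226 -0.2148  0.194 ] shift cm (tool) [-2.97  2.54  0.08] turn [-0.224  0.036 -0.002] shift in goal axes [-2.99  2.47  0.54]
[ 1.685  0.939 -1.405  2.435  2.765  0.654 -0.187]
t 9.1 here(fix) [-0.06   -0.236   0.1842] F [ 0.1 -0.5  0.3]
goal world [ 0.5226 -0.2148  0.194 ] shift cm (tool) [-0.87  5.06 -2.06] turn [-0.198  0.31   0.03 ] shift in goal axes [-0.2   5.4  -1.18]
```

```bash
for k in 1 ; do python3 -m crank '[[[0,1,0],[-0.07,0.05,0]],[[0,1,0],[-0.07,0.05,0]],[[0,1,0],[-0.06,0.05,0]],[[0,1,0],[0,0.05,0]],[[0,1,0],[0,0.05,0]]]' >/dev/null
python3 - <<'E'
from h import *
print(monitor.get_obs()['joints'].round(3))
go(us(.046,-.182,.2),-45,180)
go(us(.046,-.182,.086),-45,180)
E
done
```

```text
[ 1.6    0.602 -1.305  2.321  2.34   0.169 -0.044]
t 9.6 here(fix) [-0.0586 -0.1868  0.181 ] F [ 0.2  7.4 -0.3]
goal world [ 0.5226 -0.2148  0.194 ] shift cm (tool) [-0.43  0.45 -1.49] turn [-0.006  0.053  0.045] shift in goal axes [-0.33  0.48 -1.51]
t 9.6 here(fix) [-0.0586 -0.1868  0.181 ] F [ 0.2  7.4 -0.3]
goal world [ 0.5829 -0.2111  0.0973] shift cm (tool) [2.72 0.65 9.47] turn [-0.006  0.053  0.045] shift in goal axes [2.24 0.48 9.6 ]
```

```bash
python3 -m crank '[[[0.5,0.1,1],[0,0.01,0.01]],[[0.5,0.1,1],[0,0.01,0.01]],[[0.5,0.1,1],[0,0.01,0.01]],[[0.5,0.1,1],[0,0.01,0]],[[0.3,0.1,1],[0,0,0]]]' >/dev/null
python3 - <<'E'
from h import *
print(monitor.get_obs()['joints'].round(3))
go(us(.046,-.182,.086),-45,180)
E
```

```text
[ 1.442  0.709 -1.203  2.303  2.339  0.288 -0.042]
t 10.1 here(fix) [-0.0375 -0.1821  0.1295] F [-0.   0.3  0.5]
goal world [ 0.5829 -0.2111  0.0973] shift cm (tool) [0.15 0.03 4.46] turn [-0.006  0.014  0.016] shift in goal axes [0.09 0.01 4.46]
```

```bash
python3 -m crank '[[[0,0,1],[0,0,0.01]],[[0,0,1],[0,0.01,0]],[[0,0,1],[0,0,0]],[[0,0,0.5],[0,0,0]],[[0,0,0],[0,0,0]]]' >/dev/null
python3 - <<'E'
from h import *
go(us(.046,-.182,.086),-45,180)
a=grab("side")[0]; b=grab("top")[0]
z=lambda q:cv2.resize(q,(400,500),interpolation=cv2.INTER_CUBIC)
cv2.imwrite("pics/v2.png",np.hstack([z(a[120:245,250:350]),z(np.rot90(b[130:230,270:395],-1))])[:,:,::-1])
E
```

```text
t 10.6 here(fix) [-0.0126 -0.1829  0.1055] F [-0.8 -0.2 -0.9]
goal world [ 0.5829 -0.2111  0.0973] shift cm (tool) [0.16 0.1  1.01] turn [-0.004  0.006  0.004] shift in goal axes [0.15 0.09 1.01]
```

View pics/v2.png

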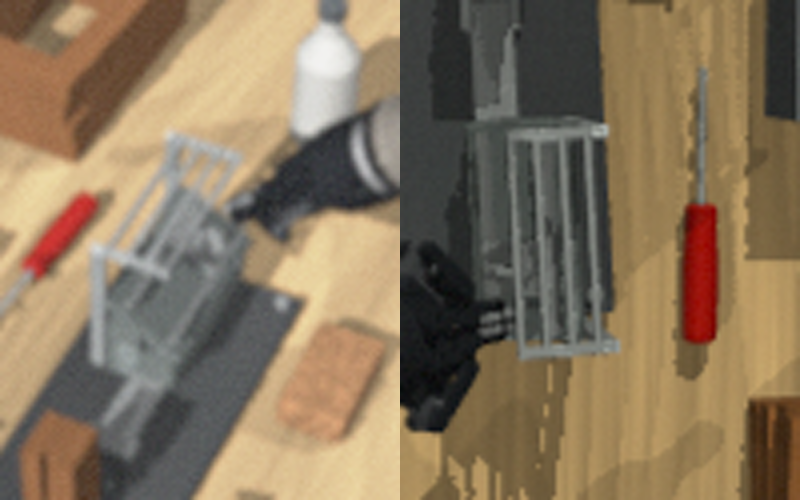

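```bash
python3 -m crank '[[[0.1,0,0.5],[0,0,0]],[[0,0,0.4],[0,0,0]],[[0,0,0],[0,0,0]]]'; python3 -m crank '[[[0,1,0],[0,0,0]],[[0,1,0],[0,0,0]],[[0,1,0],[0,0,0]],[[0,0,0],[0,0,0]]]'
python3 - <<'E'
from h import *
go(us(.046,-.1225,.086),-45,180)
E
```

```text
clock: 11.0
tcp_pos: [0.5823, -0.2128, 0.0987]
orientation: [-0.075, 2.348, 0.023]
contact_force: [-0.1, 0.0, 0.1]
grip_width: 0.0003
gripper_force: 0.0
clock: 11.4
tcp_pos: [0.5802, -0.1807, 0.099]
orientation: [-0.078, 2.348, 0.025]
contact_force: [0.2, -0.1, -0.2]
grip_width: 0.0001
gripper_force: 0.0
t 11.4 here(fix) [-0.0074 -0.1516  0.099 ] F [ 0.2 -0.1 -0.2]
goal world [ 0.5791 -0.1517  0.0973] shift cm (tool) [0.05 2.91 0.16] turn [-0.003  0.007  0.005] shift in goal axes [0.06 2.91 0.17]
```

```bash
python3 -m crank '[[[0,1,0],[0,0,0]],[[0,1,0],[0,0,0]]]';  python3 -m crank '[[[0,0.6,0],[0,0,0]],[[0,0,0],[0,0,0]]]';python3 - <<'E'
from h import *
go(us(.046,-.1225,.086),-45,180)
a=grab("side")[0]; b=grab("top")[0]
z=lambda q:cv2.resize(q,(400,500),interpolation=cv2.INTER_CUBIC)
cv2.imwrite("pics/v3.png",np.hstack([z(a[120:245,250:350]),z(np.rot90(b[130:230,270:395],-1))])[:,:,::-1])
E
```

```text
clock: 11.6
tcp_pos: [0.5791, -0.163, 0.0988]
orientation: [-0.074, 2.348, 0.021]
contact_force: [-2.1, -3.7, 2.4]
grip_width: 0.0
gripper_force: 2.0
clock: 11.8
tcp_pos: [0.5786, -0.1547, 0.0987]
orientation: [-0.079, 2.348, 0.026]
contact_force: [0.4, -0.4, 0.0]
grip_width: -0.0005
gripper_force: 0.0
t 11.8 here(fix) [-0.0073 -0.1255  0.0987] F [ 0.4 -0.4  0. ]
goal world [ 0.5791 -0.1517  0.0973] shift cm (tool) [0.04 0.3  0.15] turn [-0.002  0.007  0.005] shift in goal axes [0.04 0.3  0.15]
```

View pics/v3.png

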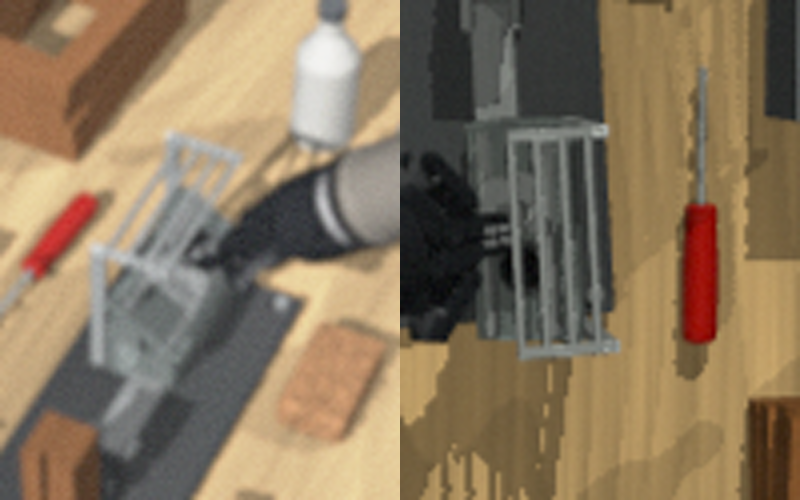

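The catch moves (plate at right view (495,195)) and the black button is now exposed at (520,270). Continue to the end stop.

```bash
for k in 1 2; do python3 -m crank '[[[0,0.3,0],[0,0,0]],[[0,0,0],[0,0,0]]]' | grep -E "tcp_pos|contact"; done; python3 -m crank '[[[0,0.3,0],[0,0,0]],[[0,0.3,0],[0,0,0]]]'
python3 - <<'E'
from h import *
go(us(.046,-.1225,.086),-45,180)
E
```

```text
tcp_pos: [0.5786, -0.1538, 0.0986]
contact_force: [0.4, -0.7, 0.1]
tcp_pos: [0.5784, -0.151, 0.0986]
contact_force: [-0.4, -1.7, 1.1]
clock: 12.5
tcp_pos: [0.5785, -0.1495, 0.0985]
orientation: [-0.067, 2.348, 0.013]
contact_force: [-7.1, -16.2, 6.4]
grip_width: -0.0
gripper_force: 8.1
t 12.5 here(fix) [-0.0071 -0.1203  0.0985] F [ -8.1 -15.8   6.4]
goal world [ 0.5791 -0.1517  0.0973] shift cm (tool) [ 0.05 -0.22  0.12] turn [-0.015  0.007  0.001] shift in goal axes [ 0.04 -0.22  0.12]
```

```bash
python3 -m crank '[[[0,-1,0],[0,0,0]],[[0,-1.2,0],[0,0,0]],[[0,-1.2,0],[0,0,0]],[[0,0,0],[0,0,0]]]' | grep -E "clock|cont"; python3 -m crank '[[[0.1,0,0.4],[0,0,0]],[[0.1,0,0.4],[0,0,0]],[[0,0,0],[0,0,0]]]'
python3 - <<'E'
from h import *
go(us(.046,-.154,.0755),-45,180)
E
```

```text
clock: 12.9
contact_force: [-0.7, 0.4, -0.8]
clock: 13.2
tcp_pos: [0.5844, -0.1776, 0.0912]
orientation: [-0.076, 2.349, 0.025]
contact_force: [0.3, -0.3, -0.4]
grip_width: 0.0002
gripper_force: 0.0
t 13.2 here(fix) [-0.0029 -0.1487  0.0912] F [ 0.3 -0.3 -0.4]
goal world [ 0.5867 -0.1828  0.0884] shift cm (tool) [ 0.07 -0.53  0.33] turn [-0.004  0.007  0.004] shift in goal axes [ 0.06 -0.53  0.33]
```

```bash
python3 -m crank '[[[0.1,-0.5,0.1],[0,0,0]],[[0,0,0],[0,0,0]]]' | grep -E "pos|cont"; for k in 1 2 3; do python3 -m crank '[[[0.04,0,0.2],[0,0,0]],[[0,0,0],[0,0,0]]]'| grep -E "pos|cont"; done
python3 - <<'E'
from h import *
go(us(.046,-.154,.0675),-45,180)
E
```

```text
tcp_pos: [0.5848, -0.184, 0.0901]
contact_force: [-0.2, 0.8, -0.3]
tcp_pos: [0.5859, -0.1834, 0.0886]
contact_force: [-0.5, 0.1, -0.5]
tcp_pos: [0.587, -0.1833, 0.087]
contact_force: [-1.0, -0.3, 1.5]
tcp_pos: [0.588, -0.1832, 0.0856]
contact_force: [-6.0, -1.4, 7.5]
t 14.0 here(fix) [ 0.0003 -0.1545  0.0856] F [-6.1 -1.   7.5]
goal world [ 0.5909 -0.1825  0.0816] shift cm (tool) [0.07 0.06 0.49] turn [-0.006  0.007  0.004] shift in goal axes [0.07 0.05 0.49]
```

```bash
for k in 1 2 3; do python3 -m crank '[[[0.04,0,0.2],[0,0,0]],[[0,0,0],[0,0,0]]]'| grep -E "pos|cont"; done
python3 - <<'E'
from h import *
go(us(.046,-.154,.0675),-45,180)
E
```

```text
tcp_pos: [0.589, -0.1831, 0.0839]
contact_force: [-6.6, -1.2, 7.8]
tcp_pos: [0.5902, -0.183, 0.0821]
contact_force: [-5.9, -0.6, 5.9]
tcp_pos: [0.5913, -0.183, 0.0803]
contact_force: [-2.8, -0.2, 2.9]
t 14.6 here(fix) [ 0.0036 -0.1545  0.0803] F [-2.8 -0.   2.9]
goal world [ 0.5909 -0.1825  0.0816] shift cm (tool) [-0.07  0.05 -0.12] turn [-0.005  0.007  0.004] shift in goal axes [-0.07  0.05 -0.13]
```

```bash
for k in 1 2 ; do python3 -m crank '[[[0.02,0,0.1],[0,0,0]],[[0,0,0],[0,0,0]]]'| grep -E "pos|cont"; done
```

```text
tcp_pos: [0.5916, -0.1829, 0.0798]
contact_force: [-13.6, -1.4, 14.8]
tcp_pos: [0.5917, -0.1828, 0.0796]
contact_force: [-23.7, -4.0, 26.8]
```

```bash
python3 -m crank '[[[0,0,-1],[0,0,0]],[[0,0,-2],[0,0,0]],[[0,0,-3],[0,0,0]],[[0,0,-3],[0,0,0]],[[0,0,-3],[0,0,0]]]'| grep -E "pos|cont"; python3 -m crank '[[[0,0,-2],[0.1,0,0]],[[0,0,-2],[0.1,0,0]],[[0,0,-1],[0.1,0,0]],[[0,0,0],[0,0.1,0]],[[0,0,0],[0,0.1,0]]]'| grep -E "pos|cont"
python3 - <<'E'
from h import *
print(monitor.get_obs()['joints'].round(3))
go([0,.1,.2],0,180)
a=grab("side")[0]; b,d=grab("top"); P=(cloud("top",d)-T0)@RF
m=(abs(P[...,0])<.05)&(P[...,1]>.02)&(P[...,1]<.16)&(P[...,2]>.042)&(P[...,2]<.056); y=P[m][:,1]; print(np.histogram(y,np.arange(.02,.165,.005)))
E
```

```text
tcp_pos: [0.5066, -0.1873, 0.1632]
contact_force: [0.9, -0.5, 1.3]
tcp_pos: [0.4929, -0.2024, 0.2047]
contact_force: [-0.6, -0.4, -0.9]
[ 1.339  0.208 -1.215  2.372  1.603  0.336  0.22 ]
t 16.0 here(fix) [-0.0958 -0.1678  0.2047] F [-0.6 -0.4 -0.9]
goal world [0.5717 0.0708 0.2   ] shift cm (tool) [-6.56 27.58 -2.23] turn [-0.284  0.636 -0.127] shift in goal axes [-9.58 26.78  0.47]
(array([ 0,  0, 21, 36, 35, 37, 36, 37, 18,  0,  0,  1,  0,  1,  1,  1,  2,
        2,  2,  2,  9, 36, 42, 42, 44, 42,  1,  0,  0]), array([0.02 , 0.025, 0.03 , 0.035, 0.04 , 0.045, 0.05 , 0.055, 0.06 ,
       0.065, 0.07 , 0.075, 0.08 , 0.085, 0.09 , 0.095, 0.1  , 0.105,
       0.11 , 0.115, 0.12 , 0.125, 0.13 , 0.135, 0.14 , 0.145, 0.15 ,
       0.155, 0.16 , 0.165]))
```

The jaw is open (its face is at y≈0.062). Now untilt and go to the blank.

```bash
python3 -m crank '[[[-1,3,-1],[0,0.12,0]],[[-1,4,-1],[0,0.12,0]],[[-1,4,-1],[0,0.12,0]],[[-1,4,0],[-0.1,0.1,0]],[[-1,4,0],[-0.1,0.1,-0.05]]]' 8.5 40 | grep -E "pos|cont"
python3 - <<'E'
from h import *
print(monitor.get_obs()['joints'].round(3))
go([0,.1,.2],0,180)
E
```

```text
tcp_pos: [0.5464, -0.0561, 0.208]
contact_force: [0.5, -0.8, 0.3]
[ 0.973  0.482 -1.29   1.993  0.753  0.934  0.849]
t 16.6 here(fix) [-0.0333 -0.025   0.208 ] F [ 0.4 -0.8  0.3]
goal world [0.5717 0.0708 0.2   ] shift cm (tool) [-1.84 12.83  0.41] turn [-0.075  0.218 -0.107] shift in goal axes [-3.33 12.5   0.8 ]
```

```bash
python3 -m crank '[[[-0.5,3,0],[-0.03,0.1,-0.05]],[[-0.5,3,0],[-0.03,0.1,-0.05]],[[-0.5,3,0],[0,0,0]],[[-0.5,3,0],[0,0,0]],[[0,0,0],[0,0,0]]]' | grep -E "pos|cont"
python3 - <<'E'
from h import *
print(monitor.get_obs()['joints'].round(3))
go([0,.1,.16],0,180)
E
```

```text
tcp_pos: [0.5641, 0.0666, 0.205]
contact_force: [-0.0, 0.3, 0.9]
[ 0.654  0.633 -1.246  1.803  0.675  1.187  0.824]
t 17.1 here(fix) [-0.0078  0.0962  0.205 ] F [0.  0.3 0.9]
goal world [0.5717 0.0708 0.16  ] shift cm (tool) [-0.68  0.45  4.51] turn [-0.016  0.021 -0.006] shift in goal axes [-0.78  0.38  4.5 ]
```

```bash
python3 -m crank '[[[-0.3,0.2,2],[-0.016,0.021,-0.006]],[[-0.4,0.2,2.5],[0,0,0]],[[0,0,2.5],[0,0,0]],[[0,0,2.5],[0,0,0]],[[0,0,0],[0,0,0]]]' | grep -E "pos|cont"
python3 - <<'E'
from h import *
go([0,.1,.072],0,180)
E
```

```text
tcp_pos: [0.5689, 0.0643, 0.1065]
contact_force: [0.1, 0.6, -0.9]
t 17.6 here(fix) [-0.0032  0.0936  0.1065] F [ 0.2  0.6 -0.9]
goal world [0.5717 0.0708 0.072 ] shift cm (tool) [-0.34  0.65  3.45] turn [-0.003 -0.007 -0.006] shift in goal axes [-0.32  0.64  3.45]
```

```bash
python3 -m crank '[[[-0.3,0.6,0],[-0.003,-0.007,-0.006]],[[0,0,1.7],[0,0,0]],[[0,0,1.7],[0,0,0]],[[0,0,0],[0,0,0]]]' | grep -E "pos|cont"
python3 - <<'E'
from h import *
go([0,.1,.072],0,180)
E
```

```text
tcp_pos: [0.5722, 0.0726, 0.074]
contact_force: [-1.4, -1.0, -0.8]
t 18.0 here(fix) [0.0006 0.1018 0.074 ] F [-1.4 -1.  -0.8]
goal world [0.5717 0.0708 0.072 ] shift cm (tool) [ 0.06 -0.18  0.2 ] turn [0.003 0.001 0.003] shift in goal axes [ 0.06 -0.18  0.2 ]
```

```bash
python3 -m crank '[[[0,-0.1,0],[0,0,0]],[[0,0,0],[0,0,0]],[[0,0,0],[0,0,0]],[[0,0,0],[0,0,0]],[[0,0,0],[0,0,0]]]' 3.8 40; python3 -m crank '[[[0,0,0],[0,0,0]],[[0,0,0],[0,0,0]],[[0,0,0],[0,0,0]]]' 3.8 40
```

```text
clock: 18.5
tcp_pos: [0.5741, 0.0719, 0.0771]
orientation: [-0.102, 3.135, 0.004]
contact_force: [-1.1, -4.3, 5.9]
grip_width: 0.0434
gripper_force: 40.8
clock: 18.8
tcp_pos: [0.5741, 0.072, 0.0771]
orientation: [-0.102, 3.135, 0.004]
contact_force: [-1.1, -3.4, 5.4]
grip_width: 0.0436
gripper_force: 40.8
```

```bash
python3 -m crank '[[[0,0,-1],[0,0,0]],[[0,0,-2],[0,0,0]],[[0,0,-2.5],[0,0,0]],[[0,0,-2],[0,0,0]],[[0,0,0],[0,0,0]]]'; python3 -m crank '[[[0,0,0],[0,0,-0.13]],[[0,0,0],[0,0,-0.13]],[[0,0,0],[0,0,-0.13]],[[0,0,0],[0,0,-0.13]],[[0,0,0],[0,0,-0.13]]]' |grep pos; python3 -m crank '[[[0,0,0],[0,0,-0.13]],[[0,0,0],[0,0,-0.13]],[[0,0,0],[0,0,-0.13]],[[0,0,0],[0,0,-0.13]],[[0,0,0],[0,0,-0.13]]]' |grep pos;python3 - <<'E'
from h import *
print(monitor.get_obs()['joints'].round(3))
go([0,.1,.145],0,270)
E
```

```text
clock: 19.3
tcp_pos: [0.5749, 0.0738, 0.1553]
orientation: [-0.103, 3.131, 0.009]
contact_force: [-0.9, -0.3, -1.2]
grip_width: 0.0436
gripper_force: 41.2
tcp_pos: [0.5729, 0.0723, 0.1511]
tcp_pos: [0.5729, 0.0723, 0.151]
[ 0.673  0.846 -1.366  1.814  0.879  1.253  1.993]
t 20.3 here(fix) [0.0013 0.1015 0.151 ] F [ 0.6 -0.3 -1.4]
goal world [0.5717 0.0708 0.145 ] shift cm (tool) [0.18 0.09 0.6 ] turn [-0.003  0.005 -0.263] shift in goal axes [0.15 0.13 0.6 ]
```

```bash
python3 -m crank '[[[0,0,0],[0,0,-0.13]],[[0,0,0],[0,0,-0.133]],[[0,0,0],[0,0,0]],[[0,0,0],[0,0,0]]]' |grep pos;python3 - <<'E'
from h import *
go([0,.1,.145],0,270)
a=grab("side")[0]; b,d=grab("top"); P=(cloud("top",d)-T0)@RF
hsv=cv2.cvtColor(a,cv2.COLOR_RGB2HSV)
z=lambda q:cv2.resize(q,(400,500),interpolation=cv2.INTER_CUBIC)
cv2.imwrite("pics/v4.png",np.hstack([z(a[170:295,210:310]),z(np.rot90(b[160:260,190:315],-1))])[:,:,::-1])
E
```

```text
tcp_pos: [0.573, 0.0723, 0.1512]
t 20.7 here(fix) [0.0014 0.1014 0.1512] F [ 0.9 -0.1 -1.3]
goal world [0.5717 0.0708 0.145 ] shift cm (tool) [0.15 0.14 0.61] turn [-0.003  0.004 -0.008] shift in goal axes [0.14 0.14 0.62]
```

View pics/v4.png

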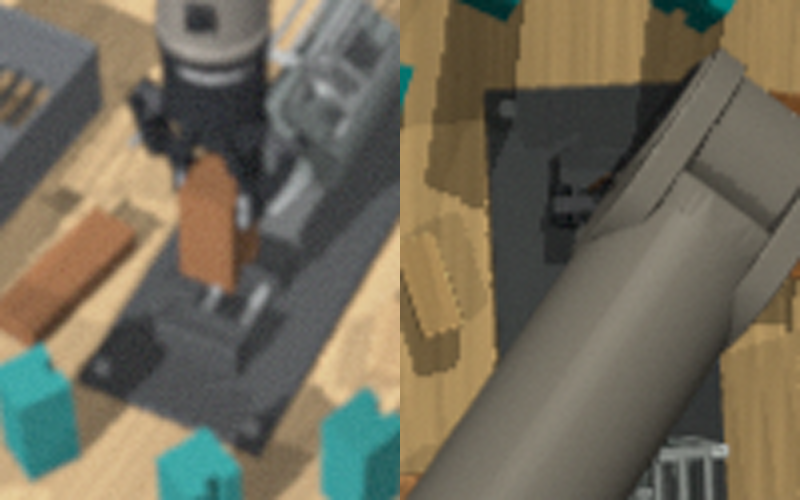

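Blank held upright and turned with the groove to the front side. Lower it, first to just above the plate.

```bash
python3 -m crank '[[[0.35,0.1,0],[0,0.004,-0.008]],[[0,0,1],[0,0,0]],[[0,0,1],[0,0,0]],[[0,0,1],[0,0,0]],[[0,0,0],[0,0,0]]]' |grep -E "pos|cont"; python3 -m crank '[[[0,0,1],[0,0,0]],[[0,0,1],[0,0,0]],[[0,0,1],[0,0,0]],[[0,0,0.5],[0,0,0]],[[0,0,0],[0,0,0]]]' |grep -E "pos|cont";python3 - <<'E'
from h import *
go([0,.098,.077],0,270)
E
```

```text
tcp_pos: [0.5715, 0.0682, 0.1192]
contact_force: [-0.9, 0.2, -1.6]
tcp_pos: [0.5721, 0.0686, 0.0853]
contact_force: [-0.4, 0.5, -0.5]
t 21.8 here(fix) [0.0003 0.0978 0.0853] F [-0.4  0.5 -0.5]
goal world [0.5718 0.0688 0.077 ] shift cm (tool) [-0.02  0.03  0.83] turn [-0.002 -0.     0.003] shift in goal axes [-0.02  0.03  0.83]
```

```bash
python3 -m crank '[[[0,0,0.5],[0,0,0]],[[0,0,0.1],[0,0,0]],[[0,0,0],[0,0,0]]]' |grep -E "pos|cont"; for k in 1 2 3; do python3 -m crank '[[[0,0,0.1],[0,0,0]],[[0,0,0],[0,0,0]]]' |grep -E "pos|cont"; done
```

```text
tcp_pos: [0.5727, 0.0688, 0.0803]
contact_force: [0.6, 0.4, -1.6]
tcp_pos: [0.5727, 0.0688, 0.0794]
contact_force: [0.6, -0.1, -2.0]
tcp_pos: [0.5727, 0.0687, 0.0783]
contact_force: [-0.1, -0.4, -1.0]
tcp_pos: [0.5728, 0.0688, 0.0773]
contact_force: [-0.1, -0.0, -1.6]
```

```bash
for k in 1 2 3; do python3 -m crank '[[[0,0,0.1],[0,0,0]],[[0,0,0],[0,0,0]]]' |grep -E "pos|cont"; done
```

```text
tcp_pos: [0.5728, 0.0689, 0.0772]
contact_force: [-1.2, -1.0, 6.7]
tcp_pos: [0.5729, 0.069, 0.0771]
contact_force: [-3.5, -3.0, 13.1]
tcp_pos: [0.5732, 0.069, 0.0769]
contact_force: [-4.9, -4.9, 19.5]
```

```bash
python3 -m crank '[[[0,0,-0.2],[0,0,0]],[[0,0,0],[0,0,0]]]' |grep -E "pos|cont"; python3 -m crank '[[[0,0,0],[0,0,0]],[[0,0,0],[0,0,0]],[[0,0,0],[0,0,0]],[[0,0,0],[0,0,0]],[[0,0,0],[0,0,0]]]' 7;  python3 -m crank '[[[0,0,-1],[0,0,0]],[[0,0,-2],[0,0,0]],[[0,0,-3],[0,0,0]],[[0,0,-3],[0,0,0]],[[0,0,0],[0,0,0]]]' |grep -E "pos|cont"
python3 - <<'E'
from h import *
print(monitor.get_obs()['joints'].round(3))
go([0,-.02,.16],0,180)
a,ds=grab("side"); b,d=grab("top")
for n,q in(("side",ds),("top",d)):
    P=(cloud(n,q)-T0)@RF
    m=(abs(P[...,0])<.04)&(abs(P[...,1]-.1)<.05)&(P[...,2]>.108)&(P[...,2]<.118)
    if m.any(): print(n,m.sum(),P[m].mean(0),cv2.minAreaRect((P[m][:,:2]*1000).astype(np.float32)))
z=lambda q:cv2.resize(q,(400,500),interpolation=cv2.INTER_CUBIC)
cv2.imwrite("pics/v5.png",np.hstack([z(a[190:290,225:305]),z(np.rot90(b[160:260,190:270],-1))])[:,:,::-1])
E
```

```text
tcp_pos: [0.5731, 0.0689, 0.077]
contact_force: [-1.7, -0.3, 7.2]
clock: 24.0
tcp_pos: [0.5726, 0.0688, 0.0762]
orientation: [-2.292, 2.145, -0.004]
contact_force: [0.7, -0.2, 0.0]
grip_width: 0.0704
gripper_force: 0.0
tcp_pos: [0.5743, 0.0705, 0.1713]
contact_force: [0.8, -0.2, 0.0]
[ 0.679  0.802 -1.361  1.8    0.837  1.254  2.29 ]
t 24.5 here(fix) [0.0026 0.0995 0.1713] F [ 0.8 -0.2  0. ]
goal world [ 0.5793 -0.049   0.16  ] shift cm (tool) [11.95  0.31  1.12] turn [-0.007  0.009  1.574] shift in goal axes [  0.26 -11.95   1.13]
side 158 [0.00261039 0.09979528 0.11259533] ((2.0202178955078125, 98.28807067871094), (44.32149887084961, 47.16031265258789), 0.5054610967636108)
```

View pics/v5.png

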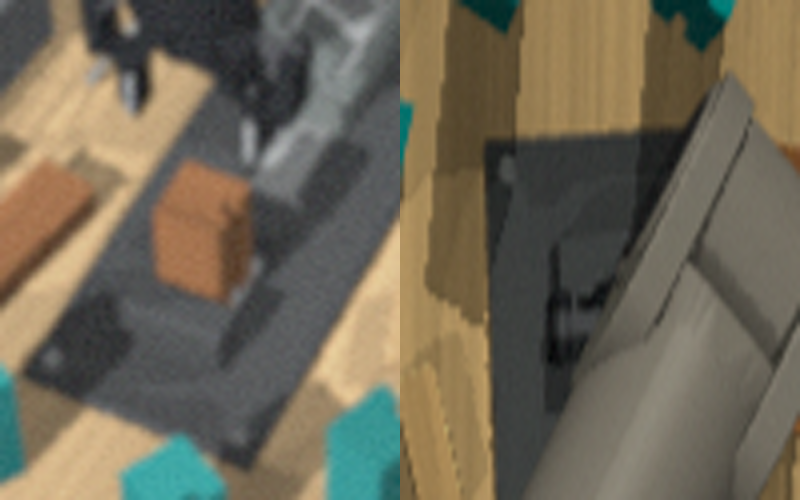

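Blank stands upright between the jaws with the groove to the front (notch at left view (235,210)). Next, back off and push the jaw shut from behind.

```bash
python3 -m crank '[[[2,0.2,0],[0,-0.1,0]],[[3,0,0],[0,-0.11,0]],[[3,0,0],[0,0,0]],[[2,0,0],[0,0,0]],[[0,0,0],[0,0,0]]]' 0 |grep -E "pos|cont"; python3 -m crank '[[[0,0,0],[0,0,0]],[[0,0,0],[0,0,0]]]' | grep -E "width"
python3 - <<'E'
from h import *
print(monitor.get_obs()['joints'].round(3))
go([0,.008,.09],-12,270)
E
```

```text
tcp_pos: [0.5764, -0.034, 0.1505]
contact_force: [0.3, 0.1, 1.1]
grip_width: -0.0001
[ 0.948  0.875 -1.367  1.791  0.717  1.159  2.61 ]
t 25.3 here(fix) [-0.0014  0.0011  0.1531] F [-0.2  0.2  0.8]
goal world [ 0.5775 -0.021   0.09  ] shift cm (tool) [ 0.64 -0.12  6.32] turn [-0.003  0.001  0.006] shift in goal axes [ 0.63 -0.14  6.32]
```

```bash
python3 -m crank '[[[0.1,0,1.5],[0,0,0]],[[0.1,0,1.5],[0,0,0]],[[0.2,0,1.5],[0,0,0]],[[0.2,0,1.5],[0,0,0]],[[0,0,0],[0,0,0]]]'  |grep -E "pos|cont";  python3 - <<'E'
from h import *
go([0,.010,.039],-12,270)
E
```

```text
tcp_pos: [0.5751, -0.0232, 0.09]
contact_force: [-0.4, 0.1, -0.2]
t 25.8 here(fix) [-0.0026  0.006   0.09  ] F [-0.4  0.1 -0.2]
goal world [ 0.5774 -0.019   0.039 ] shift cm (tool) [ 0.67 -0.26  5.07] turn [0.001 0.001 0.004] shift in goal axes [ 0.67 -0.26  5.08]
```

```bash
python3 -m crank '[[[0.2,-0.2,1.5],[0,0,0]],[[0.2,0,1.5],[0,0,0]],[[0.2,0,1.3],[0,0,0]],[[0,0,0.7],[0,0,0]],[[0,0,0],[0,0,0]]]'  |grep -E "pos|cont";  python3 - <<'E'
from h import *
go([0,.018,.039],-12,270)
E
```

```text
tcp_pos: [0.5778, -0.0183, 0.0416]
contact_force: [-0.6, 0.2, 0.3]
t 26.3 here(fix) [0.0005 0.0107 0.0416] F [-0.6  0.3  0.3]
goal world [ 0.5769 -0.011   0.039 ] shift cm (tool) [-0.66  0.05  0.41] turn [-0.001  0.001  0.004] shift in goal axes [-0.66  0.05  0.41]
```

```bash
python3 -m crank '[[[-0.4,0,0.3],[0,0,0]],[[0,0,0],[0,0,0]]]'  |grep -E "pos|cont"; for k in 1 2 3 4; do python3 -m crank '[[[-0.3,0,0.06],[0,0,0]],[[0,0,0],[0,0,0]]]'  |grep -E "pos|cont"; done
```

```text
tcp_pos: [0.5784, -0.0131, 0.0412]
contact_force: [-0.1, 0.3, -0.0]
tcp_pos: [0.5782, -0.0104, 0.0413]
contact_force: [0.7, -0.8, 0.1]
tcp_pos: [0.5779, -0.0075, 0.041]
contact_force: [0.5, 0.2, -0.1]
tcp_pos: [0.5778, -0.0049, 0.0409]
contact_force: [0.4, -1.2, -0.5]
tcp_pos: [0.5774, -0.0013, 0.041]
contact_force: [-0.7, 0.2, 0.3]
```

```bash
for k in 1 2 3 4; do python3 -m crank '[[[-0.3,0,0.06],[0,0,0]],[[0,0,0],[0,0,0]]]'  |grep -E "pos|cont"; done;  python3 - <<'E'
from h import *
go([0,.018,.039],-12,270)
for n in("side","top"):
    P=(cloud(n,grab(n)[1])-T0)@RF
    m=(abs(P[...,0])<.05)&(P[...,1]>.02)&(P[...,1]<.16)&(P[...,2]>.042)&(P[...,2]<.056); print(n,np.histogram(P[m][:,1],np.arange(.02,.165,.005))[0])
    m=(abs(P[...,0])<.04)&(abs(P[...,1]-.1)<.05)&(P[...,2]>.108)&(P[...,2]<.118)
    if m.any(): print(n,m.sum(),P[m].mean(0),cv2.minAreaRect((P[m][:,:2]*1000).astype(np.float32)))
E
```

```text
tcp_pos: [0.5771, 0.0021, 0.0411]
contact_force: [1.2, -0.5, 0.2]
tcp_pos: [0.5769, 0.0051, 0.0411]
contact_force: [-0.1, 0.1, 0.1]
tcp_pos: [0.5767, 0.008, 0.0411]
contact_force: [-0.1, -0.6, 0.2]
tcp_pos: [0.5768, 0.0096, 0.0409]
contact_force: [-0.1, -3.0, 0.4]
t 28.1 here(fix) [0.0012 0.0386 0.0409] F [-0.3 -3.   0.4]
goal world [ 0.5769 -0.011   0.039 ] shift cm (tool) [ 2.06  0.13 -0.24] turn [-0.003 -0.001  0.003] shift in goal axes [ 2.06  0.12 -0.24]
side [ 1  0  0  1  3  8  7  9  7  9  5  6  1  5  2  2  0  2  1  7 27 34 25 28
 25 43 20  0  0]
side 170 [0.00224779 0.10219286 0.1129172 ] ((1.7631511688232422, 100.97703552246094), (45.09709930419922, 46.62098693847656), 2.169509172439575)
top [ 0  0  0  1  3 14 35 37 39 38 36 25  2  1  1  1  0  1  0  1  6 39 40 45
 41 43  2  0  0]
top 219 [-0.00017636  0.10077261  0.11241663] ((-1.0660934448242188, 101.03264617919922), (43.171016693115234, 44.090354919433594), 88.38294219970703)
```

```bash
python3 -m crank '[[[-0.3,0,0.06],[0,0,0]],[[0,0,0],[0,0,0]]]'  |grep -E "pos|cont"; python3 -m crank '[[[1,0,-0.2],[0,0,0]],[[1.5,0,-0.3],[0,0,0]],[[0,0,-2],[0,0,0]],[[0,0,-4],[0,0,0]],[[0,0,-4],[0,0,0]]]'  |grep -E "pos|cont"; python3 -m crank '[[[0,0,-4],[0,0,0]],[[0,0,-4],[0,0,0]],[[0,0,-2],[0,0,0]],[[0,0,0],[0,0,0]]]'
python3 - <<'E'
from h import *
im=[]
for n in("side","top"):
    p,d=grab(n); im.append(p); P=(cloud(n,d)-T0)@RF
    m=(abs(P[...,0])<.05)&(P[...,1]>.02)&(P[...,1]<.16)&(P[...,2]>.042)&(P[...,2]<.056); print(n,np.histogram(P[m][:,1],np.arange(.02,.165,.005))[0])
    m=(abs(P[...,0])<.04)&(abs(P[...,1]-.1)<.05)&(P[...,2]>.108)&(P[...,2]<.118)
    if m.any(): print(n,m.sum(),P[m].mean(0),cv2.minAreaRect((P[m][:,:2]*1000).astype(np.float32)))
a,b=im; z=lambda q:cv2.resize(q,(400,500),interpolation=cv2.INTER_CUBIC)
cv2.imwrite("pics/v6.png",np.hstack([z(a[190:290,225:305]),z(np.rot90(b[160:260,190:270],-1))])[:,:,::-1])
E
```

```text
tcp_pos: [0.5768, 0.0099, 0.0408]
contact_force: [-2.3, -11.6, 7.4]
tcp_pos: [0.5787, -0.0325, 0.1406]
contact_force: [0.1, -0.6, 0.1]
clock: 29.3
tcp_pos: [0.5819, -0.0532, 0.2412]
orientation: [-2.178, 2.038, 0.219]
contact_force: [0.5, -0.6, 0.0]
grip_width: -0.0
gripper_force: 0.0
side [ 0  0  0  0  0  3  8 10  6  6  6  6  4  2  5  3  0  1  2  9 26 26 28 29
 30 37 26  0  0]
side 166 [0.00229008 0.10239571 0.11252642] ((1.2140464782714844, 101.278076171875), (45.932106018066406, 48.452308654785156), 1.2252733707427979)
top [ 0  0  0  0  0 13 38 37 38 38 40 25  0  2  0  1  1  1  2  1  6 39 44 43
 44 42  1  0  0]
top 216 [-0.00030083  0.10016277  0.1118187 ] ((-1.0803642272949219, 101.01143646240234), (43.28166580200195, 43.691993713378906), 88.08111572265625)
```

View pics/v6.png

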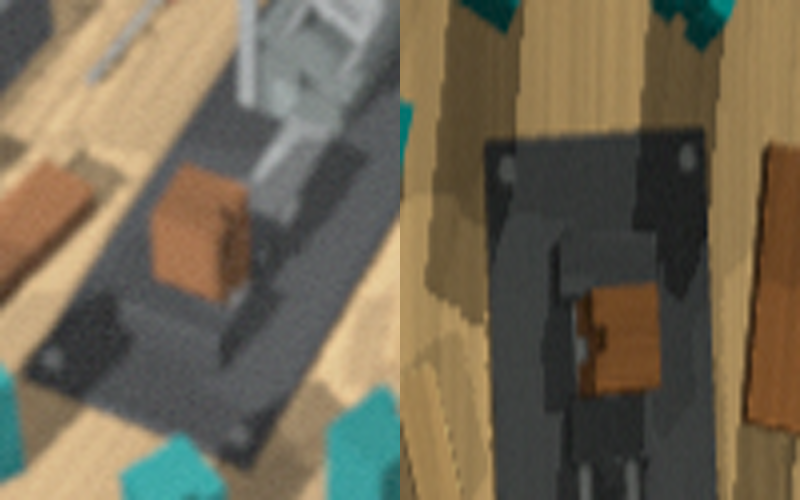

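The blank is gripped between the jaws, with its groove facing the front (right view (595,340)).

```bash
python3 -c "
from bench import r
print(r.hand_in())"
```

```text
the job is handed in; nothing more can be done
None
```

The job is handed in at about 29 s: the catch is fully aside, the button was pressed home at about 36 N, and the blank is gripped upright a quarter turn round with its groove to the front; I don't have the verdict.

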